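# Put the cutting-table tools back in their outlined tray

### The job

The pliers, the rotary cutter, the tape measure and the marker lie strewn on the cutting mat in front of their tool tray. Put each one back into the cut-out in the tray that has its own outline, the way round that the outline shows, down flat on the yellow floor, and let go of it. Do not knock over the blue glue bottle that stands beside them.

Things in the scene. Friction and masses are not known exactly. Their poses are not given: they have to be found in the camera images.
- pliers: Pliers, purple handles, grey jaws, flat on a cutting mat 33 mm above the desk, loose, 154x47x14 mm, 85 g; jaws do not move. Origin: centre of the outline, on the underside; x along the length toward the jaws, z up. Grip across both handles (44 mm along y, 14 mm thick) at x=-13 mm; centre of mass x=-19 mm. Home: origin over pliers_insert's origin, x along the insert's x.
- cutter_hub (a point): Point under the blade hub, on the underside, of the rotary cutter: orange handle, round steel blade 45 mm across at one end, 164 mm long, flat, loose, 75 g. y along the length from the hub toward the handle's end (142 mm away), z up. Handle 25 mm wide (x), 21 thick: grip across x at y=+73 mm. Home: this point 60 mm from cutter_insert's origin along its +x, y along the insert's -x.
- tape_measure: Tape measure, round red case 52 mm across, 16 thick, a short tongue of tape sticking out, flat, loose, 80 mm long in all, 40 g. Origin: centre of the whole outline, on the underside; case centre at y=+14 mm (grip there across x), tongue toward -y (at x=-19 mm), z up. Home: origin over tape_insert's origin, tongue to the insert's +x (y along its -x).
- marker_mid (a point): Middle of the marker (on its axis, 8 mm over what it lies on): round, white barrel, blue end, loose, 135 mm long, 16 thick, 20 g; it can roll. y runs along the marker; z is up at the start. Grip across it near the middle. Home: this point over marker_insert's origin, y along the insert's x, either way round; held 13 mm from here toward the insert's -x, it is gripped over the trough's middle.
- pliers_insert: Fixed plate 194x78x13 mm, 1 of 4 in a tray: dark face, yellow pocket, 8 mm wider all round than the tool. Origin: centre of underside, 4 mm over the mat; x along its length, away from the robot; pocket floor at z=5 mm, face 13, tray rim 14. A 38 mm finger trough, as deep as the pocket, crosses all plates and tray ends at x=-32..+6 mm. This one: pliers, handles at -x, jaws at +x.
- cutter_insert: Fixed plate 194x78x13 mm, 1 of 4 in a tray: dark face, yellow pocket, 8 mm wider all round than the tool. Origin: centre of underside, 4 mm over the mat; x along its length, away from the robot; pocket floor at z=5 mm, face 13, tray rim 14. A 38 mm finger trough, as deep as the pocket, crosses all plates and tray ends at x=-32..+6 mm. This one: cutter, handle at -x, blade bulge at +x.
- tape_insert: Fixed plate 194x78x13 mm, 1 of 4 in a tray: dark face, yellow pocket, 8 mm wider all round than the tool. Origin: centre of underside, 4 mm over the mat; x along its length, away from the robot; pocket floor at z=5 mm, face 13, tray rim 14. A 38 mm finger trough, as deep as the pocket, crosses all plates and tray ends at x=-32..+6 mm. This: round, 68 mm, centre x=-14, tongue slot +x,-y.
- marker_insert: Fixed plate 194x78x13 mm, 1 of 4 in a tray: dark face, yellow pocket, 8 mm wider all round than the tool. Origin: centre of underside, 4 mm over the mat; x along its length, away from the robot; pocket floor at z=5 mm, face 13, tray rim 14. A 38 mm finger trough, as deep as the pocket, crosses all plates and tray ends at x=-32..+6 mm. This one: marker, plain slot 33x152 mm.
- glue_bottle: Blue glue bottle with a pointed nozzle, standing upright, loose, 39x48x143 mm, 135 g. Origin: centre of its underside. It stands on the same raised cutting mat as the tools and the tray, whose top is 33 mm above the desk. Not to be handled; it must stay standing.

How it is judged:
By the outcome, as a careful person would: the job done as asked, in the order asked, and still so for the second after the job is handed in, with the robot touching nothing.
It also fails if it takes over 106 s, if anything falls off the work surface, if the arm or the gripper's body presses on something with over 40 N, if the wrist force passes 120 N, or if a joint passes its speed limit or range.

### The arm

A 6-joint arm with a two-finger parallel gripper is mounted at the origin on the work surface; the furniture and walls round the work are solid. World frame = base frame: x ahead of the robot, y to its left, z up, the work surface at z = 0. Lengths are in mm, angles in degrees, forces in N, time in s.
With the tool pointing down it reaches from about 300 to 875 mm from the base axis. Payload 6.4 kg.
Tool frame: the origin (TCP) lies at the very end of the fingers, on their centre line; the grasp point (between the pads) lies 19 mm behind it; z points along the fingers, y is the line along which they close (so a half turn about z gives the same grasp; the last joint's range is limited). The gripper opens to 85 mm and grips with 20 to 120 N. Pads are 22 mm wide; open, the fingers measure 114 mm over their backs; the gripper's body (76 mm by 85 mm) begins 54 mm behind the grasp point. The pads swing forward as they close: fully open they stand 13 mm farther back than shut.
Start: joints at [53.669, 10.359, 92.074, -0, 77.567, -11.82], TCP at [238.541, 523.201, 231.288] pointing down, gripper open.
Joint ranges: [-171.53, 171.53], [-51.25, 118.39], [17.06, 147.69], [-65.23, 245.23], [0, 150.52], [-178.68, 178.68]. Speed limits (degrees/s): [147.25, 147.25, 172.46, 180, 180, 180].

### API

Orientations are given as [roll, pitch, yaw] about the fixed x, y, z axes, in that order (R = Rz(yaw) Ry(pitch) Rx(roll)).
In Python, from bench import robot gives the robot as it stands.
- The arm moves only by the tool move_arm, never from a script. Its argument "rows" is text: rows parted by semicolons, each of 4 numbers parted by spaces: the shift along the tool's x, y, z in units of 50 mm (1.0 is 50 mm), then the turn about the tool's z in units of 5 degrees (1.0 is 5 degrees). In form: x y z spin; .... A call has exactly 10 rows; each row shifts and turns the commanded pose from where the row before left it, along the tool's axes as they then stand; what a row does not reach is not made up. A row lasts 1/8 s, in which the tool goes at most 62.5 mm and 10.7 degrees, less where a joint would pass 70% of its speed; a pose out of reach is approached as far as the arm can. A call is refused whole if a number of a shift passes 1 or a number of a turn 1, either way. A call with a gripper value outside its range is refused whole. "jaw" is the opening, from -1 (shut) to 1 (fully open), set as the call begins (left out, the last holds). The fingers move at their own pace and stop on an object; "grip_force" is the grip in N (left out, the last holds). Time passes only in rows, so rows that do not move let the fingers close, or fill a call up. It gives the time, the measured TCP pose, the force, the opening and the grip force at its end, in the units of the state.
- robot.get_obs(): the state, without advancing time (a new reading comes with each control period).
- robot.get_image(name): name is "side" or "top" or "wrist"; returns the picture (420x560x3 uint8, red, green, blue); there is no depth.
- robot.camera_params(name): a dict with "fx", "fy", "cx", "cy" (pixels), "R" (3x3) and "t" (3): a world point X has camera coordinates R X + t. Camera axes: x right, y down, z forward; pixel columns grow to the right and rows downward; lengths in mm; the calibration is good to about 2 mm. A picture is of the moment at which its call begins: read the wrist's pose just before it. camera_params takes no time and is no camera call; for the wrist camera it gives the pose at the moment of the call.
- robot.finish_job(): hands the job in; it is judged then, once.
The state is a dict: "clock": time; "qpos": joint angles; "qvel": joint speeds; "effort": joint torques, N m; "eef_pos": TCP position; "orientation": TCP orientation; "ft_force": force on the tool from outside, world axes, zero at the start; "wrist_torque": the same for the moment, N m; "width": finger opening in mm; "grip_force": force on a finger pad.
Only numpy, scipy, OpenCV 4.12 (cv2) and the standard library are available. Lean on these libraries where they do the work, as an engineer would, in place of code of your own. Each camera call takes 0.05 s, during which the arm holds its last target. There are 200 camera calls.

## Working session

There is one attempt and no reset: what is moved stays moved. The work goes in short steps, Python scripts to look and compute and a tool call to move; the robot and the scene stay as the last step left them, time stands still between calls to the robot, and variables do not carry over. Pictures are saved under pics/ and viewed, at most 14 in all, crops included, and the job is handed in when it is done.

Besides the shell and the picture viewer there is one more tool, called after ">>>" in YAML: its name, and indented under it one key for each argument. move_arm: Moves the arm, as the interface text tells. Its arguments: {"type":"object","properties":{"rows":{"type":"string"},"jaw":{"type":"number"},"grip_force":{"type":"number"}},"required":["rows"]}

```bash
mkdir -p pics; ls; python3 - <<'E'
from bench import robot
import cv2
o=robot.get_obs();print(o['eef_pos'],o['orientation'],o['width'],o['clock'])
for n in("top","side"):
    p=robot.camera_params(n);print(n,p)
    cv2.imwrite(f'pics/{n}0.png',cv2.resize(robot.get_image(n)[:,:,::-1],(800,600),interpolation=cv2.INTER_CUBIC))
E
```

```text
pics
[238.19389266 522.72792042 230.36827131] [-1.79899836e+02 -2.14594014e-02  1.55490280e+02] 84.99596824356956 0.0
top {'fx': 391.5600927354363, 'fy': 391.5600927354363, 'cx': 274.9040692141907, 'cy': 207.31199678856, 'R': array([[ 0.01350604, -0.99987832,  0.00780651],
       [-0.99528153, -0.01419335, -0.09598558],
       [ 0.0960847 , -0.00647329, -0.99535211]]), 't': array([ 20.91302486, 551.92115075, 869.23075154])}
side {'fx': 534.988033032216, 'fy': 534.988033032216, 'cx': 281.22881960188187, 'cy': 199.62504520621496, 'R': array([[ 0.91786151, -0.39687459,  0.00456196],
       [-0.21863363, -0.51516541, -0.82873635],
       [ 0.33125456,  0.7596678 , -0.55962063]]), 't': array([-518.20268806,  195.56500283, 1324.58200094])}
```

View pics/top0.png

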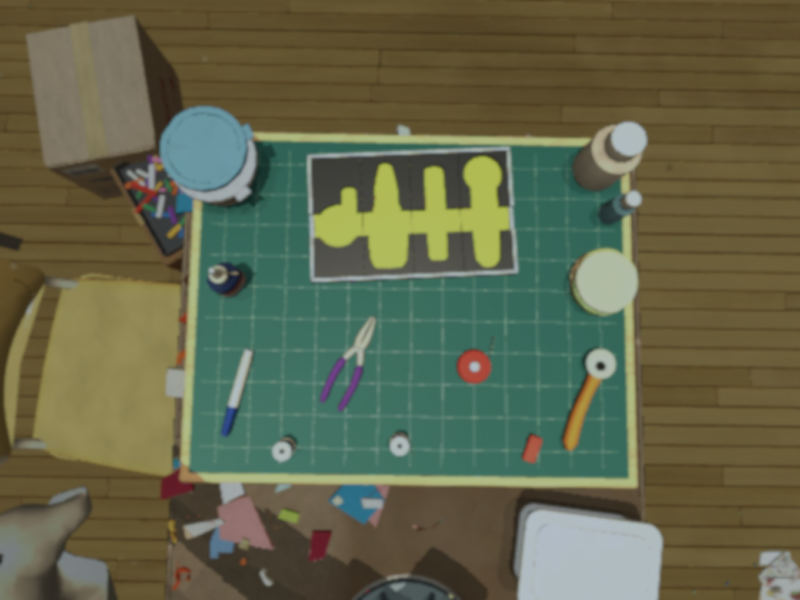

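View pics/side0.png

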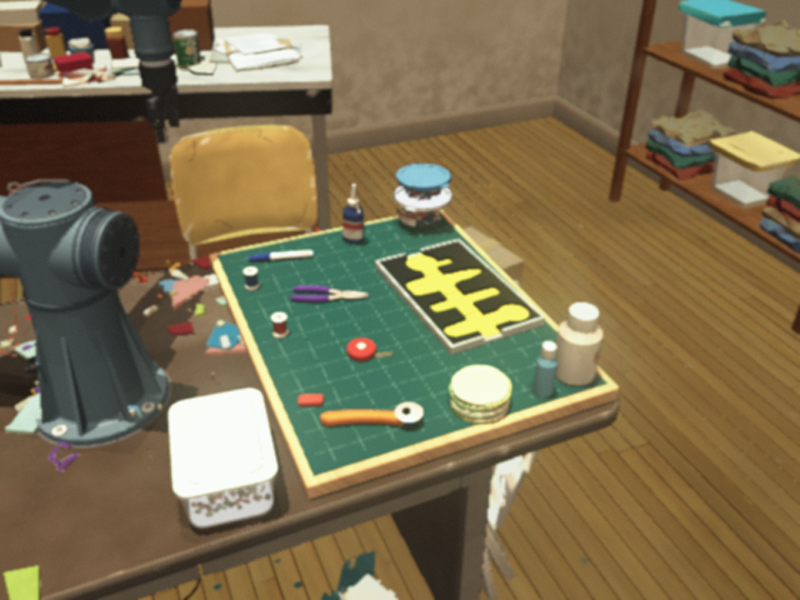

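```bash
cat > h.py <<'E'
from bench import robot
import numpy as np, cv2
def bp(uv,z,p):
    uv=np.atleast_2d(np.asarray(uv,float)); d=np.c_[(uv[:,0]-p['cx'])/p['fx'],(uv[:,1]-p['cy'])/p['fy'],np.ones(len(uv))]@p['R']
    c=-p['R'].T@p['t']; return (c+d*((z-c[2])/d[:,2])[:,None])[:,:2]
def proj(X,p):
    c=np.atleast_2d(X)@p['R'].T+p['t']; return np.c_[c[:,0]/c[:,2]*p['fx']+p['cx'],c[:,1]/c[:,2]*p['fy']+p['cy']]
def top(img): return img.astype(int)
E
python3 - <<'E'
from h import *
p=robot.camera_params('top'); im=robot.get_image('top'); np.save('top0.npy',im); a=im.astype(int); R,G,B=a[...,0],a[...,1],a[...,2]
m=((R>0.9*G)|(B>1.15*G)).astype(np.uint8)
vis=np.zeros_like(im)
for n,(x0,x1,y0,y1),z in(('pliers',(318,380,312,415),42),('marker',(212,260,340,442),41),('cutter',(552,625,340,458),48),('tape',(450,505,330,392),45)):
    s=1/1.42857; x0,x1,y0,y1=[int(v*s) for v in(x0,x1,y0,y1)]
    sub=np.zeros_like(m); sub[y0:y1,x0:x1]=m[y0:y1,x0:x1]; vis[sub>0]=im[sub>0]
    v,u=np.nonzero(sub); w=bp(np.c_[u,v],z,p)
    r=cv2.minAreaRect(w.astype(np.float32)); print(n,len(u),w.mean(0).round(1),'rect',np.round(r[0],1),np.round(r[1],1),round(r[2],1)); print(cv2.boxPoints(r).round(0).tolist())
# yellow
ye=((R>150)&(G>140)&(B<120)).astype(np.uint8); t=np.zeros_like(ye); t[105:198,212:366]=ye[105:198,212:366]
v,u=np.nonzero(t); w=bp(np.c_[u,v],42,p); print('yellow',len(u),w.min(0),w.max(0))
# rim
wh=((a.min(2)>110)).astype(np.uint8); t=np.zeros_like(wh); t[100:200,208:368]=wh[100:200,208:368]
v,u=np.nonzero(t); w=bp(np.c_[u,v],51,p); r=cv2.minAreaRect(w.astype(np.float32)); print('rim',len(u),r,cv2.boxPoints(r).round(0).tolist())
print('bottle base?',bp([[160,200]],33,p), bp([[155,191]],176,p), bp([[155,191]],33,p))
c=cv2.resize(im[215:325,140:450],None,fx=2.58,fy=2.58,interpolation=cv2.INTER_CUBIC); d=cv2.resize(vis[215:325,140:450],None,fx=2.58,fy=2.58,interpolation=cv2.INTER_NEAREST)
cv2.imwrite('pics/c1.png',np.vstack([c,d])[:,:,::-1])
E
```

```text
pliers 669 [442.7  93.8] rect [447.6  90.9] [ 46.6 151.8] 64.5
[[369.0, 102.0], [506.0, 37.0], [526.0, 79.0], [389.0, 145.0]]
marker 424 [398.2 268.3] rect [397.4 268.4] [ 16.  135.8] 75.6
[[330.0, 278.0], [461.0, 244.0], [465.0, 259.0], [334.0, 293.0]]
cutter 935 [ 401.  -271.5] rect [ 392.7 -274.2] [ 44.4 164. ] 71.3
[[308.0, -269.0], [463.0, -322.0], [477.0, -280.0], [322.0, -227.0]]
tape 499 [442.9 -97.8] rect [442.7 -97.6] [54.4 53.5] 45.5
[[405.0, -98.0], [443.0, -136.0], [481.0, -97.0], [443.0, -59.0]]
yellow 5118 [ 598.05713999 -154.6240001 ] [777.5964762  155.40644087]
rim 1509 ((686.307373046875, -10.148574829101562), (214.42703247070312, 349.3937072753906), 3.2353057861328125) [[569.0, 158.0], [589.0, -191.0], [803.0, -179.0], [783.0, 170.0]]
bottle base? [[563.89926492 289.61017012]] [[565.12958    258.59897427]] [[584.32749627 301.81252061]]
```

View pics/c1.png

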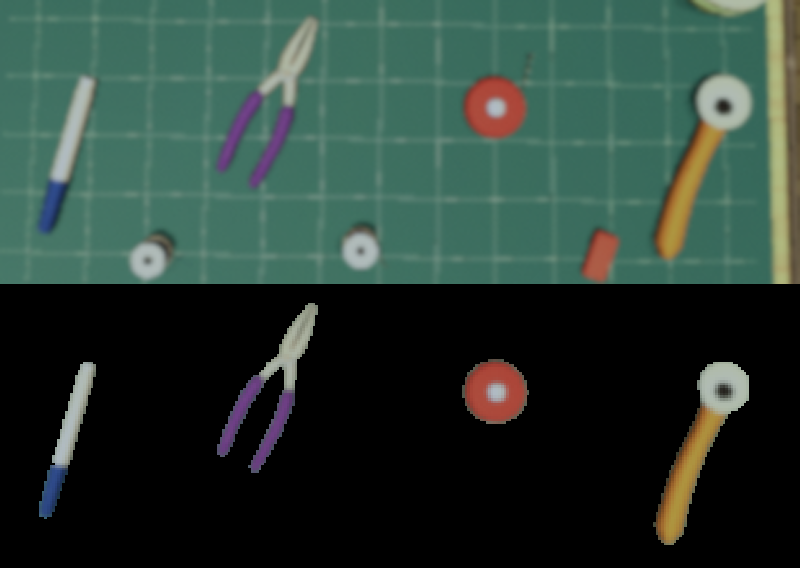

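```bash
cat >> h.py <<'E'
def need(x,y,z,yaw):
    """total spin (units) to reach yaw mod 180, then shift (units) in the tool frame after the spin"""
    o=robot.get_obs(); d=(o['orientation'][2]-yaw+90)%180-90
    a=np.radians(yaw if abs((o['orientation'][2]-d-yaw+90)%360-90)<1 else yaw+180); v=np.array([x,y,z])-o['eef_pos']
    s=np.array([v[0]*np.cos(a)+v[1]*np.sin(a), v[0]*np.sin(a)-v[1]*np.cos(a), -v[2]])/50
    print('at',o['eef_pos'].round(1),o['orientation'].round(1),'t',round(o['clock'],2),'w',round(o['width'],1),'| spin',(d/5).round(2),'shift',s.round(2))
E
python3 - <<'E'
from h import *
from scipy.optimize import minimize
p=robot.camera_params('top'); im=np.load('top0.npy'); a=im.astype(int); R,G,B=a[...,0],a[...,1],a[...,2]
ye=((R>120)&(G>120)&(B<110)).astype(np.uint8); t=np.zeros_like(ye); t[105:198,212:366]=ye[105:198,212:366]
S=4; T=cv2.resize(t*255,None,fx=S,fy=S,interpolation=cv2.INTER_LINEAR)/255.
def box(x0,x1,y0,y1): return np.array([[x0,y0],[x1,y0],[x1,y1],[x0,y1]],float)
def circ(x,y,r): th=np.linspace(0,6.28,40); return np.c_[x+r*np.cos(th),y+r*np.sin(th)]
def render(q):
    tx,ty,yaw,pit=q; c,s=np.cos(np.radians(yaw)),np.sin(np.radians(yaw)); m=np.zeros(T.shape,np.uint8)
    for P in (box(-32,6,-2*pit,2*pit),box(-76,76,-.5*pit-16.5,-.5*pit+16.5),circ(-14,1.5*pit,34),circ(60,-1.5*pit,30.5),box(-70,60,-1.5*pit-20.5,-1.5*pit+20.5),circ(-69.5,-1.5*pit,20.5)):
        W=np.c_[tx+P[:,0]*c-P[:,1]*s,ty+P[:,0]*s+P[:,1]*c,np.full(len(P),49)]
        uv=(proj(W,p)+.5)*S-.5; cv2.fillPoly(m,[np.round(uv*16).astype(np.int32)],1,shift=4)
    return m
# ignore pliers and tongue zones
ig=np.zeros(T.shape,np.uint8); ig[:, int(255*S):int(291*S)]=1; ig[:135*S,235*S:255*S]=1
f=lambda q:(np.abs(render(q)-T)*(1-ig)).sum()/S**2
best=min((minimize(f,[686+dx,-10,y,78],method='Nelder-Mead',options=dict(initial_simplex=np.array([[686+dx,-10,y,78],[694+dx,-10,y,78],[686+dx,-2,y,78],[686+dx,-10,y+2,78],[686+dx,-10,y,80]]))) for dx in(-8,0,8) for y in(0,2,-2)),key=lambda r:r.fun)
print(best.x,best.fun,T.sum()/S**2)
x=cv2.resize(im[95:205,205:375],None,fx=4,fy=4); 
m=render(best.x); cs,_=cv2.findContours(m[95*S:205*S,205*S:375*S].copy(),0,2); cv2.drawContours(x,cs,-1,(255,0,0),1)
cv2.imwrite('pics/tray.png',x[:,:,::-1])
# blade/ hub, tape tongue, eraser
m=(a.min(2)>120); sub=np.zeros_like(m); sub[238:272,405:440]=m[238:272,405:440]
v,u=np.nonzero(sub); print('blade',bp([[ (u.min()+u.max())/2,(v.min()+v.max())/2]],45,p),len(u))
print('tongue',bp([[140+526.5/2.58,215+79/2.58],[140+529.5/2.58,215+53/2.58]],38,p))
o=((R>110)&(G>50)&(B<90)); sub=np.zeros_like(o); sub[262:322,385:425]=o[262:322,385:425]
v,u=np.nonzero(sub); w=bp(np.c_[u,v],46,p)
for x0 in range(315,455,15):
    k=abs(w[:,0]-x0)<5; print(x0,w[k,1].min().round(1),w[k,1].max().round(1),end=' | ') if k.any() else 0
need(384.8,271.6,110,165.6)
E
```

```text
[681.38105401   1.00551225   3.19472104  76.97822294] 311.57303921568626 5606.793137254903
blade [[ 454.77327851 -305.05755554]] 328
tongue [[ 466.47714994 -127.42949178]
 [ 489.03686306 -130.12211954]]
315 -250.0 -241.3 | 330 -256.9 -237.0 | 345 -261.5 -237.2 | 360 -266.2 -244.1 | 375 -270.9 -248.7 | 390 -277.8 -255.6 | 405 -284.8 -262.5 | 420 -294.0 -269.4 | 435 -278.6 -276.4 | at [238.3 522.8 230.6] [-179.9   -0.   155.5] t 0.15 w 85.4 | spin -2.02 shift [-4.09 -4.14  2.41]
```

View pics/tray.png

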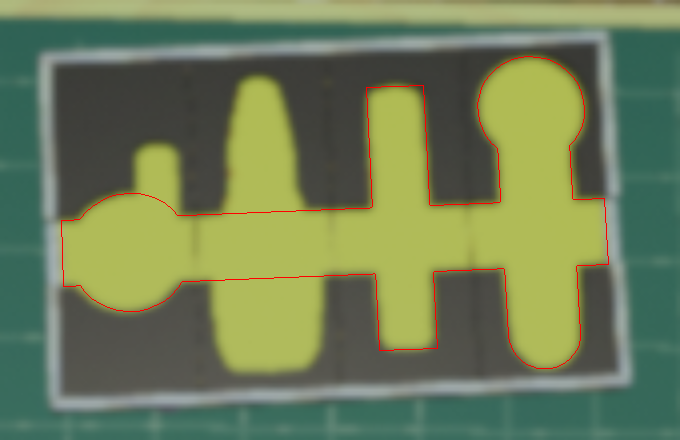

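>>> move_arm:
  rows: "0 0 0 -1; 0 0 0.2 -1; -0.5 -0.5 0.3 0; -0.8 -0.8 0.4 0; -0.8 -0.82 0.4 0; -0.8 -0.82 0.4 0; -0.8 -0.8 0.4 0; -0.39 -0.4 0.3 0; 0 0 0 0; 0 0 0 0"
  jaw: 1

```text
clock: 1.4
eef_pos: [384.6, 272.1, 111.6]
orientation: [180.0, -0.0, 165.5]
ft_force: [0.7, -0.3, 0.4]
width: 85.4
grip_force: 0.0
```

```bash
python3 - <<'E'
from h import *
need(384.8,271.6,36,165.6)
p=robot.camera_params('wrist'); im=robot.get_image('wrist')
for X in ((384.8,271.6,41),(397.4,268.4,41),(332,285,41),(463,251,41)):
    cv2.circle(im,tuple(int(v) for v in proj(X,p)[0]),3,(255,0,0),1)
cv2.imwrite('pics/w1.png',im[:,:,::-1])
E
```

```text
at [384.6 272.1 111.6] [180.   -0.  165.5] t 1.4 w 85.4 | spin -0.02 shift [-0.01 -0.01  1.51]
```

View pics/w1.png

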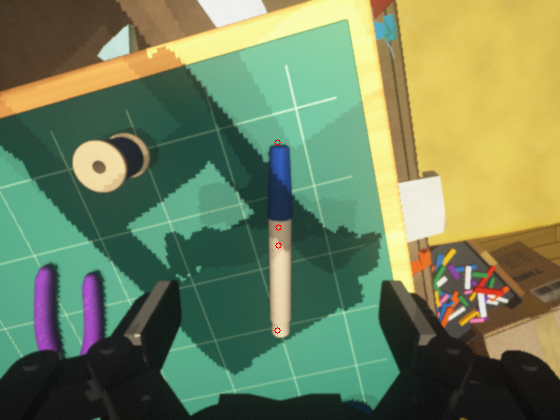

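>>> move_arm:
  rows: "-0.05 0 0.3 0; 0 0 0.4 0; 0 0 0.4 0; 0 0 0.25 0; 0 0 0.16 0; 0 0 0 0; 0 0 0 0; 0 0 0 0; 0 0 0 0; 0 0 0 0"

```text
clock: 2.7
eef_pos: [387.2, 271.0, 36.0]
orientation: [180.0, 0.0, 165.5]
ft_force: [0.2, -0.4, -1.2]
width: 85.6
grip_force: 0.0
```

>>> move_arm:
  rows: "0 0 0 0; 0 0 0 0; 0 0 0 0; 0 0 0 0; 0 0 0 0; 0 0 0 0; 0 0 -0.2 0; 0 0 -0.5 0; 0 0 -0.7 0; 0 0 -0.8 0"
  jaw: -1
  grip_force: 30

```text
clock: 3.95
eef_pos: [386.5, 270.7, 146.9]
orientation: [-180.0, -0.0, 165.5]
ft_force: [-0.1, 0.8, -0.7]
width: 14.5
grip_force: 29.3
```

```bash
python3 - <<'E'
from h import *
need(670.6,-38.4,130,183.2)
E
```

```text
at [386.5 270.7 146.9] [-180.    -0.   165.5] t 3.95 w 14.5 | spin -3.54 shift [-5.33 -6.49  0.34]
```

>>> move_arm:
  rows: "0 0 0 -0.9; 0 0 0 -0.9; 0 0 0 -0.9; 0 0 0 -0.84; -0.4 -0.4 0 0; -0.7 -0.9 0 0; -0.7 -0.9 0 0; -0.7 -0.9 0 0; -0.7 -0.9 0 0; -0.7 -0.9 0 0"

```text
clock: 5.2
eef_pos: [596.4, 35.6, 146.4]
orientation: [180.0, 0.0, -176.8]
ft_force: [1.0, 0.3, -0.3]
width: 14.6
grip_force: 29.3
```

>>> move_arm:
  rows: "-0.7 -0.8 0 0; -0.5 -0.5 0.1 0; -0.23 -0.29 0.24 0; 0 0 0.3 0; 0 0 0.3 0; 0 0 0.2 0; 0 0 0 0; 0 0 0 0; 0 0 0 0; 0 0 0 0"

```text
clock: 6.45
eef_pos: [671.5, -38.3, 89.4]
orientation: [-180.0, 0.1, -176.8]
ft_force: [-0.3, -0.4, 0.1]
width: 15.1
grip_force: 29.3
```

```bash
python3 - <<'E'
from h import *
need(670.6,-38.4,45,183.2)
p=robot.camera_params('wrist'); im=robot.get_image('wrist')
cv2.imwrite('pics/w2.png',im[:,:,::-1])
E
```

```text
at [671.5 -38.3  89.4] [-1.800e+02  1.000e-01 -1.768e+02] t 6.45 w 15.1 | spin -0.0 shift [ 0.02 -0.    0.89]
```

View pics/w2.png

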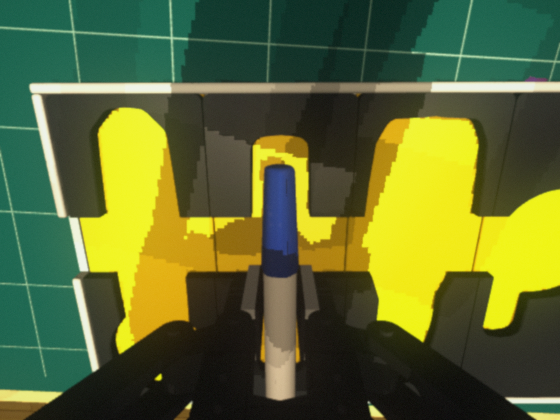

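>>> move_arm:
  rows: "0 0 0.2 0; 0 0 0.3 0; 0 0 0.2 0; 0 0 0.1 0; 0 0 0.06 0; 0 0 0 0; 0 0 0 0; 0 0 0 0; 0 0 0 0; 0 0 0 0"

```text
clock: 7.75
eef_pos: [671.3, -38.2, 45.9]
orientation: [-180.0, 0.0, -176.8]
ft_force: [0.2, 0.5, -0.8]
width: 14.9
grip_force: 29.3
```

>>> move_arm:
  rows: "0 0 0 0; 0 0 0 0; 0 0 0 0; 0 0 0 0; 0 0 -0.1 0; 0 0 -0.3 0; 0 0 -0.6 0; 0 0 -0.8 0; 0 0 -0.4 0; 0 0 0 0"
  jaw: -0.1

```text
clock: 9.0
eef_pos: [672.5, -38.5, 158.3]
orientation: [-179.9, 0.2, -176.8]
ft_force: [-0.4, 0.1, 0.3]
width: 38.2
grip_force: 0.0
```

```bash
python3 - <<'E'
from h import *
need(435.9,96.5,140,154.6)
p=robot.camera_params('wrist'); im=robot.get_image('wrist')
cv2.imwrite('pics/w3.png',im[:,:,::-1])
E
```

```text
at [672.5 -38.5 158.3] [-179.9    0.2 -176.8] t 9.0 w 38.2 | spin 5.72 shift [5.43 0.41 0.37]
```

View pics/w3.png

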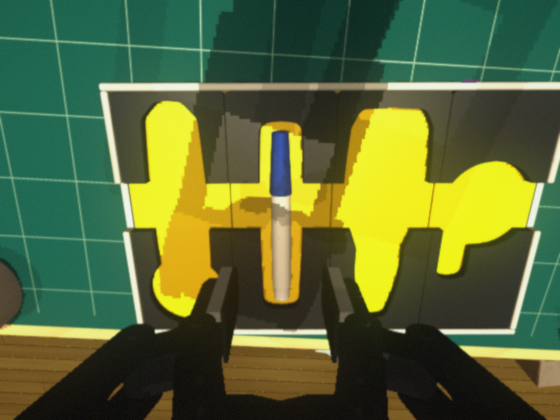

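>>> move_arm:
  rows: "0 0 0 1; 0 0 0 1; 0 0 0 1; 0 0 0 1; 0 0 0 1; 0 0 0 0.72; 0.5 0.04 0 0; 0.9 0.07 0 0; 0.9 0.07 0 0; 0.9 0.07 0 0"
  jaw: 1

```text
clock: 10.3
eef_pos: [529.3, 42.5, 153.4]
orientation: [-179.9, -0.2, 154.6]
ft_force: [0.4, 0.8, 0.4]
width: 85.6
grip_force: 0.0
```

>>> move_arm:
  rows: "0.9 0.07 0 0; 0.8 0.06 0.1 0; 0.53 0.03 0.3 0; 0 0 0.3 0; 0 0 0.3 0; 0 0 0 0; 0 0 0 0; 0 0 0 0; 0 0 0 0; 0 0 0 0"

```text
clock: 11.55
eef_pos: [435.0, 96.7, 106.1]
orientation: [180.0, 0.0, 154.6]
ft_force: [0.3, -0.3, -0.3]
width: 85.6
grip_force: 0.0
```

```bash
cat >> h.py <<'E'
def frame(o,yaw,pts):
    a=np.radians(yaw); return [(o[0]+x*np.cos(a)-y*np.sin(a),o[1]+x*np.sin(a)+y*np.cos(a),z) for x,y,z in pts]
def mark(name,pts):
    p=robot.camera_params('wrist'); im=robot.get_image('wrist')
    for X in pts: cv2.circle(im,tuple(int(round(v)) for v in proj(X,p)[0]),3,(255,0,0),1)
    cv2.imwrite(name,im[:,:,::-1])
E
python3 - <<'E'
from h import *
need(435.9,96.5,36,154.6)
mark('pics/w4.png',frame((447.6,90.9),-25.4,[(-13,0,40),(77,0,40),(-77,22,40),(-77,-22,40),(-13,22,40),(-13,-22,40)]))
E
```

```text
at [435.   96.7 106.1] [180.    0.  154.6] t 11.55 w 85.6 | spin -0.0 shift [-0.02  0.    1.4 ]
```

View pics/w4.png

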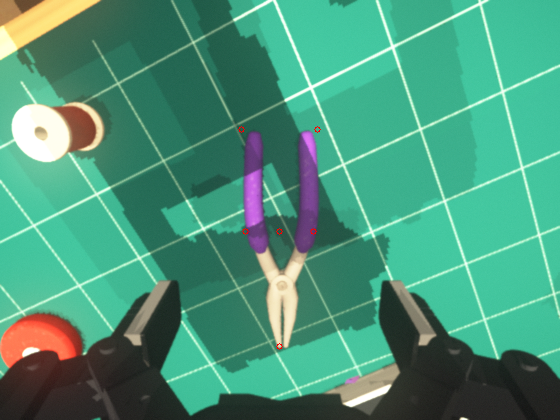

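>>> move_arm:
  rows: "-0.02 0 0.3 0; 0 0 0.4 0; 0 0 0.4 0; 0 0 0.2 0; 0 0 0.1 0; 0 0 0 0; 0 0 0 0; 0 0 0 0; 0 0 0 0; 0 0 0 0"

```text
clock: 12.85
eef_pos: [435.8, 96.4, 35.9]
orientation: [180.0, 0.0, 154.6]
ft_force: [0.2, 0.4, -0.5]
width: 85.5
grip_force: 0.0
```

>>> move_arm:
  rows: "0 0 0 0; 0 0 0 0; 0 0 0 0; 0 0 0 0; 0 0 0 0; 0 0 0 0; 0 0 -0.2 0; 0 0 -0.5 0; 0 0 -0.7 0; 0 0 -0.6 0"
  jaw: -1
  grip_force: 40

```text
clock: 14.1
eef_pos: [435.7, 96.4, 137.4]
orientation: [180.0, 0.0, 154.6]
ft_force: [1.5, 0.1, -1.2]
width: 42.5
grip_force: 40.6
```

```bash
python3 - <<'E'
from h import *
need(666.2,39.0,130,183.2)
E
```

```text
at [435.7  96.4 137.4] [180.    0.  154.6] t 14.1 w 42.5 | spin -5.72 shift [-4.54 -1.4   0.15]
```

>>> move_arm:
  rows: "0 0 0 -0.9; 0 0 0 -1; 0 0 0 -1; 0 0 0 -1; 0 0 0 -1; 0 0 0 -0.82; -0.4 -0.12 0 0; -0.8 -0.25 0 0; -0.8 -0.25 0 0; -0.8 -0.25 0 0"

```text
clock: 15.35
eef_pos: [579.1, 60.4, 136.2]
orientation: [-180.0, 0.0, -176.8]
ft_force: [0.6, -0.2, 0.5]
width: 42.8
grip_force: 40.6
```

>>> move_arm:
  rows: "-0.8 -0.25 0 0; -0.6 -0.18 0.1 0; -0.34 -0.1 0.2 0; 0 0 0.3 0; 0 0 0.3 0; 0 0 0.1 0; 0 0 0 0; 0 0 0 0; 0 0 0 0; 0 0 0 0"

```text
clock: 16.6
eef_pos: [666.5, 39.1, 86.3]
orientation: [-180.0, 0.0, -176.8]
ft_force: [0.4, 0.9, -0.8]
width: 42.9
grip_force: 40.6
```

```bash
python3 - <<'E'
from h import *
need(666.2,39.0,45.5,183.2)
mark('pics/w5.png',[])
E
```

```text
at [666.5  39.1  86.3] [-180.     0.  -176.8] t 16.6 w 42.9 | spin -0.0 shift [ 0.01 -0.    0.82]
```

View pics/w5.png

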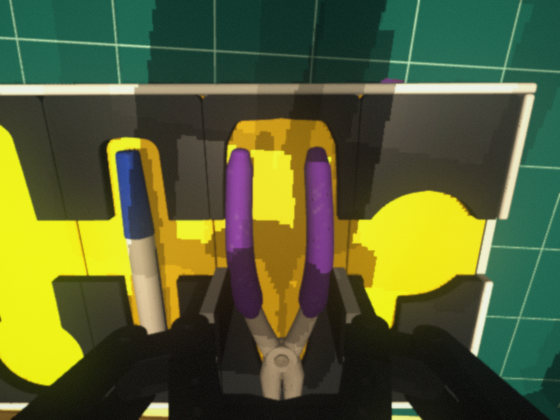

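>>> move_arm:
  rows: "0 0 0.2 0; 0 0 0.25 0; 0 0 0.2 0; 0 0 0.1 0; 0 0 0.06 0; 0 0 0 0; 0 0 0 0; 0 0 0 0; 0 0 0 0; 0 0 0 0"

```text
clock: 17.9
eef_pos: [666.4, 39.1, 45.4]
orientation: [-180.0, 0.0, -176.8]
ft_force: [0.6, -0.1, -1.0]
width: 42.7
grip_force: 40.7
```

>>> move_arm:
  rows: "0 0 0 0; 0 0 0 0; 0 0 0 0; 0 0 0 0; 0 0 -0.1 0; 0 0 -0.3 0; 0 0 -0.6 0; 0 0 -0.8 0; 0 0 -0.3 0; 0 0 0 0"
  jaw: 0.4

```text
clock: 19.15
eef_pos: [667.1, 39.0, 152.0]
orientation: [-180.0, 0.2, -176.8]
ft_force: [0.4, 0.1, 0.4]
width: 60.0
grip_force: 0.0
```

```bash
python3 - <<'E'
from h import *
need(442.9,-97.8,106,165.5)
mark('pics/w6.png',[])
E
```

```text
at [667.1  39.  152. ] [-180.     0.2 -176.8] t 19.15 w 60.0 | spin 3.54 shift [ 3.66 -3.77  0.92]
```

View pics/w6.png

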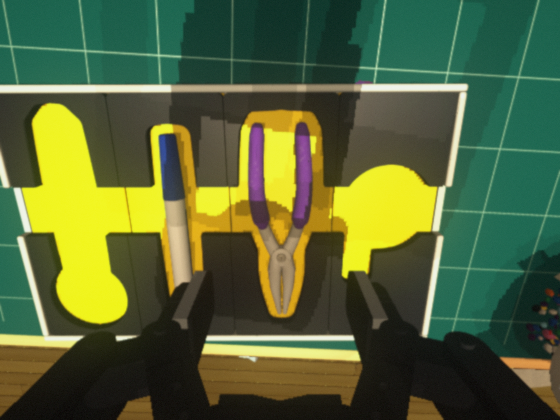

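Pliers sit in their pocket. Next, the tape measure.

>>> move_arm:
  rows: "0 0 0 0.9; 0 0 0 1; 0 0 0 1; 0 0 0 0.64; 0.4 -0.4 0 0; 0.7 -0.7 0 0; 0.7 -0.75 0 0; 0.7 -0.75 0 0; 0.7 -0.7 0.1 0; 0.46 -0.47 0.2 0"
  jaw: 1

```text
clock: 20.45
eef_pos: [439.1, -97.7, 133.5]
orientation: [180.0, -0.2, 165.4]
ft_force: [-0.4, -0.0, 0.5]
width: 85.7
grip_force: 0.0
```

>>> move_arm:
  rows: "0 0 0.3 0; 0 0 0.3 0; 0 0 0 0; 0 0 0 0; 0 0 0 0; 0 0 0 0; 0 0 0 0; 0 0 0 0; 0 0 0 0; 0 0 0 0"

```text
clock: 21.7
eef_pos: [441.8, -97.6, 105.3]
orientation: [180.0, 0.0, 165.5]
ft_force: [-0.6, 0.2, -0.0]
width: 85.2
grip_force: 0.0
```

```bash
python3 - <<'E'
from h import *
need(442.9,-97.8,36,165.5)
th=np.radians(np.arange(0,360,30))
mark('pics/w7.png',frame((442.9,-97.8),-14.5,[(26*np.cos(t),26*np.sin(t),49) for t in th]+[(54,-19,36),(18,-19,36)]))
E
```

```text
at [441.8 -97.6 105.3] [180.    0.  165.5] t 21.7 w 85.2 | spin -0.0 shift [-0.02  0.    1.39]
```

View pics/w7.png

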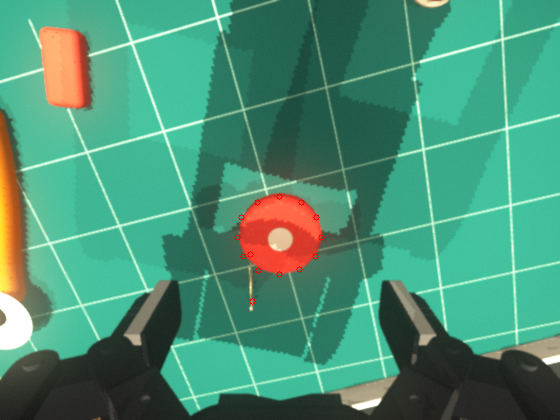

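>>> move_arm:
  rows: "-0.02 0 0.3 0; 0 0 0.4 0; 0 0 0.4 0; 0 0 0.2 0; 0 0 0.09 0; 0 0 0 0; 0 0 0 0; 0 0 0 0; 0 0 0 0; 0 0 0 0"

```text
clock: 23.0
eef_pos: [442.9, -97.8, 36.0]
orientation: [-180.0, 0.0, 165.5]
ft_force: [-0.4, 0.8, -0.3]
width: 85.1
grip_force: 0.0
```

>>> move_arm:
  rows: "0 0 0 0; 0 0 0 0; 0 0 0 0; 0 0 0 0; 0 0 0 0; 0 0 0 0; 0 0 -0.2 0; 0 0 -0.5 0; 0 0 -0.7 0; 0 0 -0.6 0"
  jaw: -1
  grip_force: 30

```text
clock: 24.25
eef_pos: [442.9, -97.8, 137.4]
orientation: [-180.0, 0.0, 165.5]
ft_force: [0.4, -0.1, -0.7]
width: 50.4
grip_force: 31.4
```

```bash
python3 - <<'E'
from h import *
need(660.9,116.2,130,183.2)
E
```

```text
at [442.9 -97.8 137.4] [-180.     0.   165.5] t 24.25 w 50.4 | spin -3.54 shift [-4.59  4.03  0.15]
```

>>> move_arm:
  rows: "0 0 0 -0.9; 0 0 0 -0.9; 0 0 0 -0.9; 0 0 0 -0.84; -0.4 0.35 0 0; -0.8 0.7 0 0; -0.8 0.7 0 0; -0.8 0.7 0 0; -0.8 0.7 0 0; -0.6 0.55 0 0"

```text
clock: 25.5
eef_pos: [643.5, 100.3, 136.1]
orientation: [180.0, 0.0, -176.8]
ft_force: [0.2, -0.7, -0.3]
width: 50.6
grip_force: 31.4
```

>>> move_arm:
  rows: "-0.39 0.33 0.2 0; 0 0 0.3 0; 0 0 0.3 0; 0 0 0.2 0; 0 0 0 0; 0 0 0 0; 0 0 0 0; 0 0 0 0; 0 0 0 0; 0 0 0 0"

```text
clock: 26.75
eef_pos: [660.8, 116.2, 85.9]
orientation: [-180.0, 0.0, -176.8]
ft_force: [-0.4, 0.7, -1.3]
width: 50.3
grip_force: 31.4
```

```bash
python3 - <<'E'
from h import *
need(660.9,116.2,45.5,183.2)
mark('pics/w8.png',[])
E
```

```text
at [660.8 116.2  85.9] [-180.     0.  -176.8] t 26.75 w 50.3 | spin -0.0 shift [-0.   -0.    0.81]
```

View pics/w8.png

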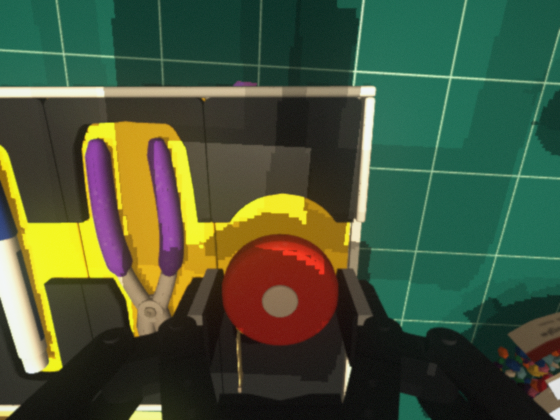

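>>> move_arm:
  rows: "0 0 0.2 0; 0 0 0.25 0; 0 0 0.2 0; 0 0 0.1 0; 0 0 0.05 0; 0 0 0 0; 0 0 0 0; 0 0 0 0; 0 0 0 0; 0 0 0 0"

```text
clock: 28.05
eef_pos: [660.8, 116.2, 45.9]
orientation: [-180.0, 0.0, -176.8]
ft_force: [-0.4, 0.4, -1.0]
width: 50.0
grip_force: 31.5
```

>>> move_arm:
  rows: "0 0 0 0; 0 0 0 0; 0 0 0 0; 0 0 0 0; 0 0 -0.1 0; 0 0 -0.3 0; 0 0 -0.6 0; 0 0 -0.8 0; 0 0 -0.3 0; 0 0 0 0"
  jaw: 0.4

```text
clock: 29.3
eef_pos: [661.6, 116.2, 152.5]
orientation: [-180.0, 0.2, -176.8]
ft_force: [-0.5, 0.5, -0.0]
width: 59.8
grip_force: 0.0
```

```bash
python3 - <<'E'
from h import *
p=robot.camera_params('top'); im=np.load('top0.npy'); a=im.astype(int)
print('hub px',bp([[140+724/2.58,215+105/2.58]],46,p), 'bladecentre', bp([[140+724/2.58,215+102/2.58]],43,p))
need(390,-270,125,158)
mark('pics/w9.png',[])
E
```

```text
hub px [[ 446.51919067 -295.85071583]] bladecentre [[ 449.02424727 -297.04413384]]
at [661.6 116.2 152.5] [-180.     0.2 -176.8] t 29.3 w 59.8 | spin 5.04 shift [ 2.14 -9.2   0.55]
```

View pics/w9.png

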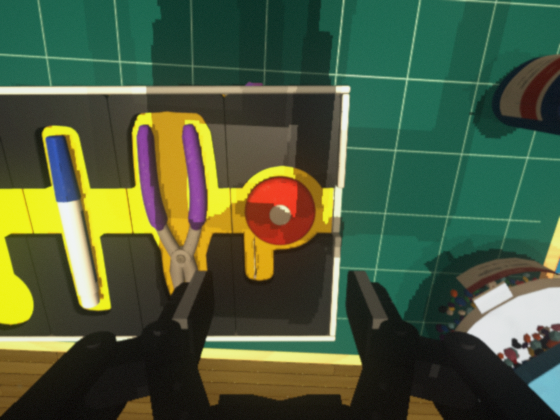

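>>> move_arm:
  rows: "0 0 0 1; 0 0 0 1; 0 0 0 1; 0 0 0 1; 0 0 0 1; 0.1 -0.4 0 0; 0.2 -0.9 0 0; 0.2 -0.9 0 0; 0.2 -0.9 0 0; 0.2 -0.9 0 0"
  jaw: 1

```text
clock: 30.6
eef_pos: [542.4, -53.5, 148.6]
orientation: [-180.0, -0.2, 158.2]
ft_force: [-0.0, -0.5, 0.0]
width: 85.2
grip_force: 0.0
```

>>> move_arm:
  rows: "0.2 -0.9 0 0; 0.2 -0.9 0 0; 0.2 -0.9 0 0; 0.2 -0.9 0 0; 0.2 -0.9 0.1 0; 0.2 -0.5 0.2 0; 0.24 -0.2 0.2 0; 0 0 0 0; 0 0 0 0; 0 0 0 0"

```text
clock: 31.85
eef_pos: [382.0, -267.0, 126.1]
orientation: [-180.0, 0.0, 158.3]
ft_force: [0.6, 0.0, -0.7]
width: 85.2
grip_force: 0.0
```

```bash
python3 - <<'E'
from h import *
need(390,-270,125,158)
p=robot.camera_params('wrist'); im=robot.get_image('wrist'); cv2.imwrite('pics/w10.png',im[:,:,::-1])
h=cv2.cvtColor(im,cv2.COLOR_RGB2HSV); m=((h[...,0]>5)&(h[...,0]<24)&(h[...,1]>150)&(h[...,2]>70)).astype(np.uint8)
n,l,s,c=cv2.connectedComponentsWithStats(m)
for i in range(1,n):
    if s[i,4]>600:
        v,u=np.nonzero(l==i); w=bp(np.c_[u,v],43,p); r=cv2.minAreaRect(w.astype(np.float32)); print(s[i],w.mean(0).round(1),np.round(r[0],1),np.round(r[1],1),round(r[2],1))
        if abs(w.mean(0)-[380,-262]).max()<40:
            for x0 in range(300,455,12):
                k=abs(w[:,0]-x0)<2
                if k.any(): print(x0,w[k,1].min().round(1),w[k,1].max().round(1),(w[k,1].min()/2+w[k,1].max()/2).round(1))
E
```

```text
at [ 382.  -267.   126.1] [-180.     0.   158.3] t 31.85 w 85.2 | spin 0.05 shift [-0.17  0.    0.02]
[    0    11   175   369 36307] [ 327.9 -406.9] [ 350.9 -397.8] [122.9 277. ] 53.7
[ 265  119   38  179 5039] [ 375.5 -260.1] [ 380.3 -263. ] [ 25.  128.4] 67.5
324 -251.8 -236.9 -244.3
336 -257.0 -234.0 -245.5
348 -260.4 -237.5 -249.0
360 -263.8 -241.7 -252.8
372 -267.9 -245.7 -256.8
384 -272.0 -250.8 -261.4
396 -277.7 -256.1 -266.9
408 -283.4 -262.2 -272.8
420 -290.6 -268.3 -279.5
432 -298.5 -273.6 -286.1
[177 229  46  87 907] [ 401.4 -339.5] [ 399.7 -340.8] [12.5 75.3] 89.9
[ 160  287   79  129 4577] [ 472.9 -376. ] [ 460.9 -380. ] [ 51.  115.3] 90.0
```

```bash
python3 - <<'E'
from h import *
p=robot.camera_params('wrist'); im=cv2.imread('pics/w10.png')[:,:,::-1].copy()
m=((im.min(2)>120)).astype(np.uint8); n,l,s,c=cv2.connectedComponentsWithStats(m)
for z in (41,50):
  for i in range(1,n):
    if s[i,4]>200:
        v,u=np.nonzero(l==i); w=bp(np.c_[u,v],z,p).astype(np.float32)
        if abs(w.mean(0)-[450,-297]).max()<60: print(z,s[i],w.mean(0).round(1),cv2.minEnclosingCircle(w))
for X in frame((450,-297),157,[(0,0,43),(-142,0,43),(-73,0,43),(22,0,43)]): print(proj(X,p))
for X in [(451.4,-294,43),(321,-243,43)]: cv2.circle(im,tuple(int(round(v)) for v in proj(X,p)[0]),3,(0,0,255),-1)
cv2.imwrite('pics/w10b.png',im[:,:,::-1])
E
```

```text
41 [ 253  294   62   53 2178] [ 460.7 -294.9] ((460.9122619628906, -294.98095703125), 24.03757667541504)
41 [ 205  309   62   88 1366] [ 476.  -341.1] ((476.82818603515625, -341.01446533203125), 47.942752838134766)
50 [ 253  294   62   53 2178] [ 454.6 -292.6] ((454.7245178222656, -292.6316223144531), 23.08500099182129)
50 [ 205  309   62   88 1366] [ 469.2 -336.9] ((470.00970458984375, -336.8409423828125), 46.04293441772461)
[[275.43520531 312.19985974]]
[[272.5457791  448.51461994]]
[[273.83423419 387.72904027]]
[[275.97556993 286.70702183]]
```

View pics/w10b.png

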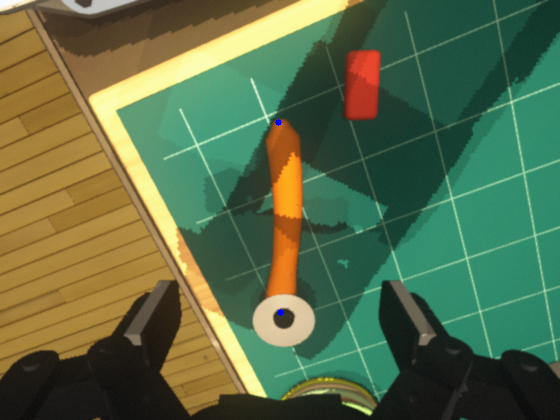

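```bash
python3 - <<'E'
from h import *
need(384.1,-263.0,36,157)
E
```

```text
at [ 382.  -267.1  126.2] [-180.     0.   158.3] t 31.9 w 85.1 | spin 0.25 shift [-0.01  0.09  1.8 ]
```

>>> move_arm:
  rows: "0 0 0 0.25; 0 0.09 0.2 0; 0 0 0.3 0; 0 0 0.4 0; 0 0 0.4 0; 0 0 0.3 0; 0 0 0.2 0; 0 0 0 0; 0 0 0 0; 0 0 0 0"
  jaw: 0.3

```text
clock: 33.15
eef_pos: [383.4, -263.8, 36.5]
orientation: [-180.0, 0.1, 156.9]
ft_force: [-0.1, 0.7, 0.2]
width: 55.6
grip_force: 0.0
```

>>> move_arm:
  rows: "0 0 0 0; 0 0 0 0; 0 0 0 0; 0 0 0 0; 0 0 0 0; 0 0 0 0; 0 0 -0.2 0; 0 0 -0.5 0; 0 0 -0.7 0; 0 0 -0.6 0"
  jaw: -1
  grip_force: 50

```text
clock: 34.4
eef_pos: [382.9, -263.2, 137.3]
orientation: [-180.0, 0.0, 156.9]
ft_force: [0.6, 0.4, -0.4]
width: 23.6
grip_force: 49.4
```

```bash
python3 - <<'E'
from h import *
need(674.7,-112.1,130,181.2)
E
```

```text
at [ 382.9 -263.2  137.3] [-180.     0.   156.9] t 34.4 w 23.6 | spin -4.85 shift [-5.9   2.9   0.15]
```

>>> move_arm:
  rows: "0 0 -0.2 -0.9; 0 0 -0.2 -1; 0 0 -0.1 -1; 0 0 0 -1; 0 0 0 -0.95; -0.3 0.2 0 0; -0.7 0.4 0 0; -0.8 0.4 0 0; -0.8 0.4 0 0; -0.8 0.4 0 0"

```text
clock: 35.65
eef_pos: [552.1, -168.8, 161.1]
orientation: [-180.0, -0.0, -178.8]
ft_force: [0.3, -1.6, -0.6]
width: 23.3
grip_force: 49.4
```

>>> move_arm:
  rows: "-0.8 0.4 0 0; -0.8 0.4 0 0; -0.6 0.2 0.1 0; -0.3 0.1 0.3 0; 0 0 0.4 0; 0 0 0.4 0; 0 0 0.2 0; 0 0 0 0; 0 0 0 0; 0 0 0 0"

```text
clock: 36.9
eef_pos: [675.5, -112.5, 92.0]
orientation: [-180.0, 0.1, -178.8]
ft_force: [0.4, -0.7, -0.8]
width: 23.6
grip_force: 49.4
```

```bash
python3 - <<'E'
from h import *
need(674.7,-112.1,45.5,181.2)
# held cutter orientation: orange mask in wrist view, handle height z=TCP+7
o=robot.get_obs(); zt=o['eef_pos'][2]
p=robot.camera_params('wrist'); im=robot.get_image('wrist'); cv2.imwrite('pics/w11.png',im[:,:,::-1])
h=cv2.cvtColor(im,cv2.COLOR_RGB2HSV); m=((h[...,0]>3)&(h[...,0]<20)&(h[...,1]>150)&(h[...,2]>60)).astype(np.uint8)
n,l,s,c=cv2.connectedComponentsWithStats(m)
for i in range(1,n):
    if s[i,4]>500:
        v,u=np.nonzero(l==i); w=bp(np.c_[u,v],zt+7,p); print(s[i])
        for x0 in range(570,760,12):
            k=abs(w[:,0]-x0)<2
            if k.any(): print(x0,w[k,1].min().round(1),w[k,1].max().round(1),(w[k,1].min()/2+w[k,1].max()/2).round(1))
t=np.radians(3.19)
for X in (-82,-40,-13): print('axis',(np.array([687.9,-115.0])+X*np.array([np.cos(t),np.sin(t)])).round(1))
E
```

```text
at [ 675.5 -112.5   92. ] [-1.800e+02  1.000e-01 -1.788e+02] t 36.9 w 23.6 | spin -0.0 shift [0.02 0.01 0.93]
[  249   136    69   265 11118]
618 -124.4 -104.5 -114.4
630 -124.1 -102.8 -113.4
642 -122.5 -101.4 -111.9
654 -120.8 -100.0 -110.4
666 -119.1 -99.1 -109.1
678 -118.5 -99.8 -109.2
690 -118.5 -99.2 -108.8
702 -118.8 -100.2 -109.5
714 -120.2 -101.0 -110.6
726 -122.1 -100.0 -111.1
738 -121.1 -102.7 -111.9
axis [ 606.  -119.6]
axis [ 648.  -117.2]
axis [ 674.9 -115.7]
```

>>> move_arm:
  rows: "0.02 0.04 0 -0.24; 0 0 0.2 0; 0 0 0.25 0; 0 0 0.2 0; 0 0 0.15 0; 0 0 0.08 0; 0 0 0.04 0; 0 0 0 0; 0 0 0 0; 0 0 0 0"

```text
clock: 38.2
eef_pos: [674.2, -110.3, 45.4]
orientation: [-180.0, 0.0, -177.6]
ft_force: [-2.0, 0.7, 4.6]
width: 23.3
grip_force: 49.9
```

```bash
python3 - <<'E'
from h import *
o=robot.get_obs(); print(o['eef_pos'],o['ft_force'],o['wrist_torque'],o['width'])
E
```

```text
[ 674.17027137 -110.32084252   45.38805044] [-2.04538164  0.72936823  4.59881217] [ 0.13778838  0.29157414 -0.02295948] 23.303306447853878
```

>>> move_arm:
  rows: "0 0 0 0; 0 0 0 0; 0 0 0 0; 0 0 0 0; 0 0 -0.1 0; 0 0 -0.3 0; 0 0 -0.6 0; 0 0 -0.8 0; 0 0 -0.5 0; 0 0 -0.3 0"
  jaw: 0

```text
clock: 39.45
eef_pos: [674.8, -110.5, 178.0]
orientation: [-179.9, 0.2, -177.6]
ft_force: [0.1, 0.0, 0.1]
width: 42.9
grip_force: 0.0
```

>>> move_arm:
  rows: "0.5 0 -0.2 0; 0.9 0 -0.2 0; 0.9 0 0 0; 0.9 0 0 0; 0.9 0 0 0; 0.9 0 0 0; 0.5 0 0 0; 0 0 0 0; 0 0 0 0; 0 0 0 0"

```text
clock: 40.7
eef_pos: [399.9, -121.8, 194.9]
orientation: [180.0, 0.0, -177.6]
ft_force: [-0.6, 0.1, 0.1]
width: 42.7
grip_force: 0.0
```

```bash
python3 - <<'E'
from h import *
o=robot.get_obs(); print(o['eef_pos'],o['clock'])
p=robot.camera_params('top'); im=robot.get_image('top'); np.save('top1.npy',im); h=cv2.cvtColor(im,cv2.COLOR_RGB2HSV)
a=im.astype(int)
t=np.radians(3.19); C=np.array([681.4,1.0]); Rt=np.array([[np.cos(t),np.sin(t)],[-np.sin(t),np.cos(t)]])
def rep(n,m,z):
    s=np.zeros_like(m); s[100:200,208:368]=m[100:200,208:368]; nn,l,st,c=cv2.connectedComponentsWithStats(s.astype(np.uint8))
    if nn<2: print(n,'none');return
    i=1+st[1:,4].argmax(); v,u=np.nonzero(l==i); w=(bp(np.c_[u,v],z,p)-C)@Rt.T; r=cv2.minAreaRect(w.astype(np.float32))
    print(n,len(u),'min',w.min(0).round(1),'max',w.max(0).round(1),'rect',np.round(r[0],1),np.round(r[1],1),round(r[2],1)); return w
H,S,V=h[...,0],h[...,1],h[...,2]
rep('red',((H<8)|(H>172))&(S>120)&(V>80),58); rep('purple',(H>125)&(H<165)&(S>60),52); rep('blue',(H>100)&(H<125)&(S>120)&(V>60),50)
w=rep('orange',(H>8)&(H<22)&(S>120)&(V>90),55)
if w is not None:
    for x in range(-85,50,15):
        k=abs(w[:,0]-x)<4
        if k.any(): print(x,w[k,1].min().round(1),w[k,1].max().round(1))
s=np.zeros(im.shape[:2],bool); s[:200,320:368]=1; w=rep('blade',(a.min(2)>110)&(S<60)&s&(np.indices(S.shape)[0]>108)&(np.indices(S.shape)[1]<352),60)
im0=np.load('top0.npy').astype(int); print('bottle diff',np.abs(im0-a)[180:212,143:178].max(), np.abs(im0-a)[180:212,143:178].mean())
E
```

```text
[ 399.91861801 -121.76052426  194.89885149] 40.7
red 260 min [-37.7  92.6] max [  6.  137.3] rect [-15.4 115.5] [44.9 42.8] 42.5
purple 86 min [-72.9  51.9] max [-4.5 58.3] rect [-38.7  55.1] [68.4  6.3] 0.2
blue 51 min [-65.  -41.8] max [-26.1 -34.9] rect [-45.5 -37.4] [ 6.8 38.8] 87.1
orange 311 min [ -80.2 -120. ] max [ 36.8 -99.2] rect [ -21.7 -109.4] [117.   20.6] 0.5
-70 -119.9 -101.9
-55 -118.5 -100.4
-40 -117.0 -99.2
-25 -115.7 -99.7
-10 -114.4 -100.5
5 -115.3 -101.4
20 -116.1 -102.2
35 -119.2 -103.1
blade 280 min [  39.3 -133.2] max [ 81.5 -89.9] rect [  60.4 -111.8] [43.  41.6] 87.7
bottle diff 13 5.474404761904762
```

```bash
python3 - <<'E'
from h import *
im=np.load('top1.npy'); h=cv2.cvtColor(im,cv2.COLOR_RGB2HSV)
def ch(H,S,V):
    if V<75 : return '.'
    if 22<=H<=40 and S>110: return 'Y'
    if H<22 and S>90: return 'o'
    if S<70: return 'w' if V>110 else ','
    return '?'
for r in range(106,192,2): print(r,''.join(ch(*h[r,c]) for c in range(318,362)))
E
```

```text
106 wwwwwwwwwwwwwwwwwwwww,,,,,,,,,,,,,,,wwww????
108 .................??????.............wwww????
110 ...........,????wwww???YYYY.........wwwww???
112 .........???wwwwwwwwwwwww?YYYY......wwwww???
114 .......???wwwwwwwwwwwwwwwww?YYYY....wwwww???
116 ......?Y?wwwwwwwwwwwwwwwwwww?YYYY...,wwww???
118 .....,?Y?wwwwwwwwwwwwwwwwwwww?YYY?..,wwww???
120 .....?Y?wwwwwwwww,..,wwwwwwww?YYYY..,wwww???
122 .....?YY?wwwwwwww....wwwwwwww?YYYY?.,wwww???
124 .....,?YYwwwwwwwwwwwwwwwwwww?YYYYY..,wwww???
126 ......?YYYwwwwwwwwwwwwwwwww?YYYYY?..,wwwww??
128 .......?YYY?wwwwwwwwwwwww?YYYYYYY,..,wwwww??
130 ........,?YYYYYo?????ooYYYYYYYY?,...,wwwww??
132 .........,?YYYYooooooooYYYYYYYY.....,wwwww??
134 .........,?YYYYooooooooYYYYYYYY......,wwww??
136 .........,?YYYYoooooooYYYYYYYYY......,wwww??
138 .........,?YYYYoooooooYYYYYYYYY?.....,wwww??
140 .........,?YYYYoooooooYYYYYYYYY?.....,wwwww?
142 .........,?YYYYoooooooYYYYYYYYY?.....,wwwww?
144 ,,,...,,,,?YYYYooooYooYYYYYYYYYYYYYYY?wwww??
146 YYYYYYYYYYYYYYYoooYYooYYYYYYYYYYYYYYY?wwww??
148 YYYYYYYYYYYYYYYoooYYooYYYYYYYYYYYYYYY?wwww??
150 YYYYYYYYYYYYYYYooo
[... 306 characters left out ...]
YYY?,,,,,wwwww
164 ,,,,,.,,,,,,?YYYoooYYoooYYYYYYYYY,.,,.,,wwww
166 ,,,,,,,,,,,,?YYYoooYYYooYYYYYYYYY,.,,,,,wwww
168 ,,,,,,,,,,,,?YYYoooYYYooYYYYYYYYY,,,,,,,wwww
170 ,,,,,,,,,,,,,YYYooooYYoooYYYYYYYY,,,,,,,wwww
172 ,,,,,,,,,,,,,?YYYoooYYYooYYYYYYYY,,,,,,,wwww
174 ,,,,,,,,,,,,,?YYYoooYYYooYYYYYYYY,,,,,,,wwww
176 ,,,,,,,,,,,,,?YYYooooYYoooYYYYYYY,,,,,,,wwww
178 ,,,,,,,,,,,,,,YYYYoooYYooYYYYYYYY,,,,,,,wwww
180 ,,,,,,,,,,,,,,?YYYYoooooYYYYYYYYY,,,,,,,,www
182 ,,,,,,,,,,,,,,,?YYYYYooYYYYYYYYY?,,,,,,,,www
184 ,,,,,,,,,,,,,,,,??YYYYYYYYYYYY?,,,,,,,,,,www
186 ,,,,,,,,,,,,,,,,,,,?YYYYYYYY?,,,,,,,,,,,,www
188 ,,,,,,,,,,,,,,,,,,,,,,www,,,,,,,,,wwwwwwwwww
190 wwwwwwwwwwwwwwwwwwwwwwwwwwwwwwwwwwwwwwwwwwww
```

```bash
python3 -c "
from bench import robot
print(robot.finish_job())"
```

```text
the job is handed in; nothing more can be done
None
```

I put the marker, pliers, tape measure and rotary cutter into their own cut-outs and handed the job in at about 41 s. The cutter sits about 3–4 mm off-centre, its fit checked only from image measurements, and the glue bottle looked unmoved in the last top image.

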